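# Roll the cork wrist roll up to its line

### The job

Before typing, set up the cork wrist roll, which lies too near the keyboard or too far from it: roll it over the blue desk mat with your fingertips, by stroking or pushing across its top, until it comes to rest on the pale printed band, centred over the band and lying along it, then take your hand away. Only touch the upper part of the roll: do not shove it low from the side, pinch it or lift it. Leave the keyboard and everything else on the desk where it is.

Things in the scene. Friction and masses are not known exactly. Their poses are not given: they have to be found in the camera images.
- roll_center (a point): Centre of the cork wrist roll, a plain solid cylinder lying on the mat: 70 mm diameter, 260 mm long, light brown with two dark rings near its ends. The point is on its axis, half-way along, 39 mm above the desk when it lies on the mat (its top is at 74 mm). Its own y axis runs along the cylinder; x and z turn with it as it rolls.
- roll: The same cork roll (origin and axes as roll_center), loose, 0.2 to 0.35 kg. While a finger sticks to its top, the roll advances half as far as the finger, so the finger outruns it: several short strokes may be needed. Rolling resistance brings it to rest within about a centimetre when let go at 0.05 m/s.
- band: Pale band printed flat on the mat, 24 mm (its x) by 320 mm (its y), fixed, parallel to the mat. Origin at its centre, 4 mm above the desk. x points towards the keyboard; y runs along the band. At the start the roll lies 60 to 195 mm away, on the -x side or on the +x side (between band and keyboard), its axis within 4 degrees of the band's.
- mat: Blue desk mat, 500 mm (its x) by 660 mm (its y), 4 mm thick, fixed to the desk. Origin on the desk surface under the mat, 45 mm on the -x side of the mat's centre. Band and mat are parallel.
- keyboard_edge (a point): Middle of the near edge (facing the roll) of the black keyboard on the mat, 7 mm above its underside. The keyboard is loose, 145 mm deep (its x, running from this edge away from the roll), 420 mm long (its y), 19 mm high. Must stay put.
- mouse: Black mouse with blue top, 100 x 56 mm, 35 mm high, loose, on the mat at one side of the rolling lane. Origin at the centre of its underside. Must stay put.
- usb_stick: Small blue memory stick with a steel plug, 60 x 20 mm, 9 mm high, loose, on the mat at one side of the rolling lane. Origin at the underside of its blue case. Must stay put.
- stapler: Red and black stapler, 130 x 34 mm, 50 mm high, loose, on the mat near its corner at the robot's right, beside the rolling lane. Origin at the centre of its underside. Must stay put.
- mug: White ceramic mug, 82 mm across, 95 mm high, loose, on the desk at one side. Origin at the centre of its underside. Must stay put.
- pen_cup: Dark metal pen cup with pens, 76 mm across, cup 100 mm high (pens to about 175 mm), loose, on the desk at one side. Origin at the centre of its underside. Must stay put.

How it is judged:
By the outcome, as a careful person would: the job done as asked, in the order asked, and still so for the second after the job is handed in, with the robot touching nothing.
It also fails if it takes over 54 s, if anything falls off the work surface, if the arm or the gripper's body presses on something with over 40 N, if the wrist force passes 120 N, or if a joint passes its speed limit or range.

### The arm

A 6-joint arm with a two-finger parallel gripper is mounted at the origin on the work surface. World frame = base frame: x ahead of the robot, y to its left, z up, the work surface at z = 0. Lengths are in m, angles in rad, forces in N, time in s.
With the tool pointing down it reaches from about 0.35 to 0.975 m from the base axis. Payload 4.9 kg.
Tool frame: the origin (TCP) lies on the mounting face of the last link; the fingertips stand 173 mm ahead of it and the grasp point (between the pads) lies ctrl.pinch_z ahead of it (ctrl.pinch_z is the distance from the TCP to the grasp point, in m); z points along the fingers, y is the line along which they close (so a half turn about z gives the same grasp; the last joint's range is limited). The gripper opens to 85 mm and grips with 20 to 120 N. Pads are 22 mm wide; open, the fingers measure 114 mm over their backs; the gripper's body (76 mm by 85 mm) begins 54 mm behind the grasp point. The pads swing forward as they close: fully open they stand 13 mm farther back than shut.
Start: joints at [1.088, 0.053, 1.613, -0, 1.476, -0.119], TCP at [0.222, 0.584, 0.405] pointing down, gripper open.
Joint ranges: [-3.01, 3.01], [-1.01, 2.22], [0.06, 2.58], [-1.02, 4.17], [0.09, 2.62], [-3.14, 3.14]. Speed limits (rad/s): [2.57, 2.57, 3.14, 3.14, 3.14, 3.14].

### API

Orientations are given as a rotation vector (axis times angle).
In Python, from station import telemetry, eyes, ctrl gives the robot as it stands.
- The arm moves only by the tool apply_moves, never from a script. Its argument "plan" is a list of rows, each a list of 5 numbers: the finger opening in m, from 0 to 0.0854, then the shift along the tool's x, y, z in m, then the turn about the tool's z in rad. In form: [[jaw, x, y, z, roll], ...]. A call has 1 to 12 rows; each row is the pose to reach, as a shift and turn from the pose commanded when the call began, along the tool's axes at that moment; what a row does not reach only later rows make up. A row lasts 1/12 s, in which the tool goes at most 41.7 mm and 7.16 degrees, less where a joint would pass 70% of its speed; a pose out of reach is approached as far as the arm can. A call with a gripper value outside its range is refused whole. The fingers move at their own pace and stop on an object; "newtons" is the grip in N (left out, the last holds). Time passes only in rows, so rows that repeat a pose let the fingers close. It gives the time, the measured TCP pose, the force, the opening and the grip force at its end, in the units of the state.
- telemetry.get_obs(): the state, without advancing time (a new reading comes with each control period).
- eyes.get_image(name): name is "scene" or "top" or "wrist"; returns a dict with "img" (400x640x3 uint8, blue, green, red), "range_z" (400x640 float32, m along the optical axis (not along the pixel's ray), 0 where there is no reading), "K" (3x3 intrinsics, pixels), "pose" (4x4, takes a point from camera to world coordinates); the wrist camera has in their place "hand_eye" (4x4, takes a point from camera to tool coordinates, whose origin is the TCP and whose axes are the flange's). Camera axes: x right, y down, z forward; pixel columns grow to the right and rows downward; lengths in m; the calibration is good to about 2 mm. A picture is of the moment at which its call begins: read the wrist's pose just before it.
- ctrl.finish_job(): hands the job in; it is judged then, once.
Trained networks look in a picture, given as the dict that the camera call returned (one of the last four; its "shot" number tells which), for a name from the list of things; names that differ only in an ending like _2 or _b are one class to them, and where a whole thing is asked for, a point or a joint stands for the part that bears it (a point fixed in the world has none). Each returns a list of dicts, best first, with "confidence" (0 to 1); they miss things now and then, are a little off and sometimes report something else, mostly with a low value. They report only what shows in the picture. A call takes as long as a camera call.
- eyes.search_frame(thing, picture): "box" ([left, top, right, bottom] in pixels, round what is visible of it).
- eyes.outline_of(thing, picture): "region" (400x640 bool, what is visible of it) and "box" ([left, top, right, bottom] in pixels, round what is visible of it).
- eyes.tip_of(thing, picture): "point" ([column, row] in pixels: a listed point, or the origin of a listed thing).
The state is a dict: "t": time; "q": joint angles; "dq": joint speeds; "effort": joint torques, N m; "tool_pos": TCP position; "tool_rot": TCP orientation; "contact_force": force on the tool from outside, world axes, zero at the start; "wrist_torque": the same for the moment, N m; "opening": finger opening in m; "grip_force": force on a finger pad.
Only numpy, scipy, OpenCV 4.12 (cv2) and the standard library are available. Lean on these libraries where they do the work, as an engineer would, in place of code of your own. Each camera call takes 0.05 s, during which the arm holds its last target. There are 200 camera calls.

## Working session

There is one attempt and no reset: what is moved stays moved. The work goes in short steps, Python scripts to look and compute and a tool call to move; the robot and the scene stay as the last step left them, time stands still between calls to the robot, and variables do not carry over. Pictures are saved under pics/ and viewed, at most 10 in all, crops included, and the job is handed in when it is done.

Besides the shell and the picture viewer there is one more tool, called after "Request:" in YAML: its name, and indented under it one key for each argument. apply_moves: Moves the arm, as the interface text tells. Its arguments: {"type":"object","properties":{"plan":{"type":"array","items":{"type":"array","items":{"type":"number"}}},"newtons":{"type":"number"}},"required":["plan"]}

```bash
mkdir -p pics; ls; python3 - <<'E'
from station import telemetry, eyes, ctrl
import cv2
print(telemetry.get_obs(), ctrl.pinch_z)
for n in ("top","scene"):
    p=eyes.get_image(n); cv2.imwrite(f"pics/{n}0.png",p["img"]); print(n,p["K"].tolist(),p["pose"].round(4).tolist())
E
```

```text
pics
{'t': 0.0, 'q': array([ 1.08805054e+00,  5.33613550e-02,  1.61428582e+00,  1.61093960e-05,
        1.47599433e+00, -1.18990128e-01]), 'dq': array([-0.00143721, -0.00040111,  0.0002299 , -0.0007518 , -0.00022147,
        0.00203374]), 'effort': array([ 4.52939057e-04, -3.93703830e+01, -3.70167160e+01, -7.23154767e-05,
        7.23327161e-03,  5.11179792e-06]), 'tool_pos': array([0.22223499, 0.58387104, 0.40346475]), 'tool_rot': array([-5.68130570e-01, -3.08916038e+00,  3.06567723e-03]), 'contact_force': array([0.23864133, 0.3605415 , 0.54629783]), 'wrist_torque': array([-0.00250554, -0.00386516,  0.01342052]), 'grip_force': 0.0, 'opening': 0.08540480474008451} 0.1547
top [[370.1749347346697, 0.0, 319.22717773189305], [0.0, 370.1749347346697, 195.5632027284746], [0.0, 0.0, 1.0]] [[0.002, -0.9988, 0.0496, 0.4718], [-0.9998, -0.0009, 0.0216, -0.0223], [-0.0215, -0.0497, -0.9985, 1.4596], [0.0, 0.0, 0.0, 1.0]]
scene [[407.39291945457626, 0.0, 320.27300762080546], [0.0, 407.39291945457626, 204.66066169982113], [0.0, 0.0, 1.0]] [[-0.3895, 0.6362, -0.666, 1.4245], [0.921, 0.2721, -0.2787, 0.3378], [0.0039, -0.722, -0.6919, 0.9782], [0.0, 0.0, 0.0, 1.0]]
```

View pics/top0.png

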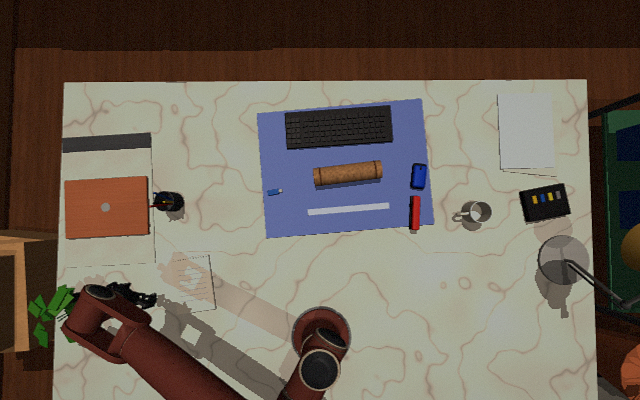

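View pics/scene0.png

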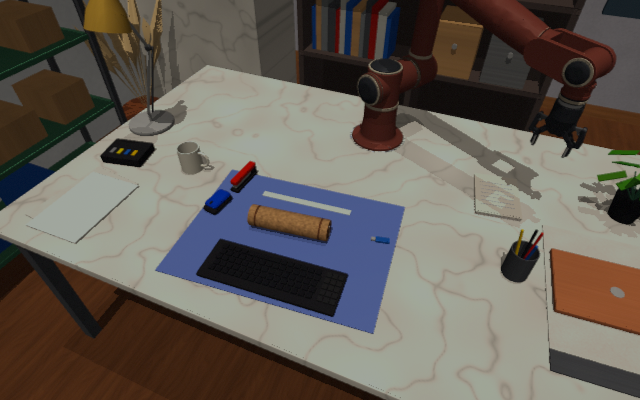

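The top view shows the roll at about (347,174), between the keyboard and the band at (348,209), so it has to roll towards the robot. Next I measure both.

```bash
cat > h.py <<'E'
from station import telemetry, eyes, ctrl
import cv2, numpy as np
from scipy.spatial.transform import Rotation as R
def pts(p, m, pose=None):
    v,u=np.nonzero(m); z=p["range_z"][v,u]; k=z>0; u,v,z=u[k],v[k],z[k]; K=p["K"]
    c=np.stack([(u-K[0,2])/K[0,0]*z,(v-K[1,2])/K[1,1]*z,z],1); P=p["pose"] if pose is None else pose
    return c@P[:3,:3].T+P[:3,3]
def plane(p,uv,h,pose=None):
    P=p["pose"] if pose is None else pose; K=p["K"]; uv=np.atleast_2d(uv).astype(float)
    d=np.c_[(uv[:,0]-K[0,2])/K[0,0],(uv[:,1]-K[1,2])/K[1,1],np.ones(len(uv))]@P[:3,:3].T
    return P[:3,3]+d*((h-P[2,3])/d[:,2])[:,None]
def rect(xy):
    (c,s,a)=cv2.minAreaRect(xy.astype(np.float32)); b=cv2.boxPoints((c,s,a))
    e=b[1]-b[0]; f=b[2]-b[1]; e=e if np.hypot(*e)>np.hypot(*f) else f
    e=e*np.sign(e[1]); return np.array(c),sorted(s),np.degrees(np.arctan2(-e[0],e[1]))
def measure(name,pose=None):
    p=eyes.get_image(name); out={}
    for t in ("band","roll"):
        o=eyes.outline_of(t,p)
        if not o: print(t,"none"); continue
        m=o[0]["region"]
        if t=="band":
            v,u=np.nonzero(m); x=plane(p,np.c_[u,v],.004,pose)
        else:
            x=pts(p,m,pose); print("ztop",np.percentile(x[:,2],[50,98]).round(3)); 
            x=x[(x[:,2]>.045)&(x[:,2]<.09)]
        c,s,a=rect(x[:,:2]); 
        if len(x)<20: continue
        mu=x[:,:2].mean(0); w,V=np.linalg.eigh(np.cov((x[:,:2]-mu).T)); e=V[:,1]*np.sign(V[1,1])
        print(name,t,round(o[0]["confidence"],2),"rect",c.round(4),np.round(s,3),round(a,2),"pca",mu.round(4),round(np.degrees(np.arctan2(-e[0],e[1])),2),len(x))
    return p
E
python3 - <<'E'
from h import *
p=measure("top")
for t in ("stapler","mouse","usb_stick","keyboard_edge"):
    o=eyes.tip_of(t,p); print(t,[(round(a["confidence"],2),plane(p,a["point"],.004)[0].round(3)) for a in o[:1]])
measure("scene")
E
```

```text
top band 0.73 rect [ 0.4931 -0.1018] [0.025 0.311] 4.93 pca [ 0.4937 -0.1085] 4.86 393
ztop [0.069 0.078]
top roll 0.63 rect [ 0.6302 -0.0985] [0.068 0.259] 7.04 pca [ 0.6289 -0.0997] 6.94 1197
stapler [(0.62, array([ 0.465, -0.362,  0.004]))]
mouse [(0.91, array([ 0.623, -0.365,  0.004]))]
usb_stick [(0.38, array([0.557, 0.193, 0.004]))]
keyboard_edge [(0.6, array([ 0.742, -0.08 ,  0.004]))]
scene band 0.84 rect [ 0.4947 -0.1061] [0.024 0.314] 5.03 pca [ 0.4946 -0.1036] 4.89 404
ztop [0.065 0.077]
scene roll 0.91 rect [ 0.6398 -0.0992] [0.068 0.263] 8.68 pca [ 0.6472 -0.0927] 7.56 1473
```

```bash
cat >> h.py <<'E'
def to(pos,yaw,tip=None):
    """shift in tool axes to put TCP at pos, with tool y at yaw deg from world y"""
    s=telemetry.get_obs(); r=R.from_rotvec(s["tool_rot"]); M=r.as_matrix()
    ty=M[:,1]; cur=np.degrees(np.arctan2(-ty[0],ty[1]))
    d=M.T@(np.array(pos)-s["tool_pos"])
    print("t",round(s["t"],2),"tcp",s["tool_pos"].round(4),"yaw",cur.round(2),"shift",d.round(4),"roll",round(-np.radians(yaw-cur),3),"F",s["contact_force"].round(1))
E
python3 - <<'E'
from h import *
n=np.array([np.cos(np.radians(7)),np.sin(np.radians(7))])
xy=np.array([.635,-.099])+.018*n
to([*xy,.29],7)
E
```

```text
t 0.6 tcp [0.2224 0.5841 0.4048] yaw -20.85 shift [-0.6446 -0.4831  0.1147] roll -0.486 F [-0.8 -0.6 -0.4]
```

Request:
apply_moves:
  plan:
    - [0.085, -0.03, -0.023, 0, -0.05]
    - [0.085, -0.06, -0.045, 0, -0.1]
    - [0.085, -0.09, -0.067, 0, -0.15]
    - [0.085, -0.12, -0.09, 0, -0.2]
    - [0.085, -0.15, -0.112, 0, -0.25]
    - [0.085, -0.18, -0.135, 0, -0.3]
    - [0.085, -0.21, -0.157, 0, -0.35]
    - [0.085, -0.24, -0.18, 0, -0.4]
    - [0.085, -0.27, -0.202, 0, -0.45]
    - [0.085, -0.3, -0.225, 0, -0.486]
    - [0.085, -0.33, -0.247, 0, -0.486]
    - [0.085, -0.36, -0.27, 0, -0.486]

```text
t: 1.6
tool_pos: [0.4633, 0.202, 0.4051]
tool_rot: [-0.192, 3.135, 0.0]
contact_force: [0.3, 0.9, -0.7]
opening: 0.085
grip_force: 0.0
```

```bash
cat > g.py <<'E'
from h import *
import sys
# usage: g.py x y yaw s z : go to roll axis point + s*n
x,y,yaw,s,z=map(float,sys.argv[1:6])
a=np.radians(yaw); to([x+s*np.cos(a),y+s*np.sin(a),z],yaw)
E
python3 g.py .635 -.099 7 .018 .29
```

```text
t 1.6 tcp [0.4633 0.202  0.4051] yaw 7.01 shift [-0.1516 -0.3197  0.1151] roll 0.0 F [ 0.3  0.9 -0.7]
```

Request:
apply_moves:
  plan:
    - [0.085, -0.016, -0.033, 0, 0]
    - [0.085, -0.032, -0.066, 0, 0]
    - [0.085, -0.048, -0.1, 0, 0]
    - [0.085, -0.064, -0.133, 0, 0]
    - [0.085, -0.08, -0.166, 0, 0]
    - [0.085, -0.096, -0.2, 0, 0]
    - [0.085, -0.112, -0.233, 0, 0]
    - [0.085, -0.128, -0.266, 0.03, 0]
    - [0.085, -0.144, -0.3, 0.06, 0]
    - [0.085, -0.152, -0.32, 0.09, 0]
    - [0.085, -0.152, -0.32, 0.115, 0]
    - [0.085, -0.152, -0.32, 0.115, 0]

```text
t: 2.6
tool_pos: [0.6507, -0.0967, 0.2814]
tool_rot: [0.187, -3.124, -0.006]
contact_force: [-1.6, 0.2, -1.1]
opening: 0.085
grip_force: 0.0
```

```bash
python3 - <<'E'
from h import *
to([.653,-.097,.29],7)
s=telemetry.get_obs(); p=eyes.get_image("wrist"); T=np.eye(4); T[:3,:3]=R.from_rotvec(s["tool_rot"]).as_matrix(); T[:3,3]=s["tool_pos"]
cv2.imwrite("pics/w1.png",p["img"])
x=pts(p,p["range_z"]>0,T@p["hand_eye"])
# roll cylinder: points above 45mm below 80
o=eyes.outline_of("roll",p); print([a["confidence"] for a in o])
m=o[0]["region"]; x=pts(p,m,T@p["hand_eye"]); x=x[(x[:,2]>.05)&(x[:,2]<.09)]
print(rect(x[:,:2]), np.percentile(x[:,2],98))
np.save("x.npy",x)
for yw in (-.17,-.13,-.1,-.07,-.03):
    k=abs(x[:,1]-yw)<.01
    if k.sum()>20: 
        q=x[k]; A=np.c_[q[:,0],q[:,2],np.ones(k.sum())]; c=np.linalg.lstsq(A,(q[:,0]**2+q[:,2]**2),rcond=None)[0]; print(yw,(c[:2]/2).round(4),k.sum(), q[:,0].min().round(3),q[:,0].max().round(3),q[:,2].max().round(4))
E
```

```text
t 2.6 tcp [ 0.6507 -0.0967  0.2814] yaw 6.85 shift [-0.0022 -0.0005 -0.0087] roll -0.003 F [-1.6  0.2 -1.1]
[0.8]
(array([ 0.63113981, -0.10027137]), [0.06575222313404083, 0.26032063364982605], np.float32(7.396652)) 0.07411557766641914
-0.17 [0.6408 0.0387] 2437 0.606 0.672 0.0749
-0.13 [0.6358 0.0388] 2413 0.601 0.665 0.075
-0.1 [0.6319 0.0388] 2417 0.598 0.662 0.0756
-0.07 [0.6282 0.0387] 2408 0.594 0.659 0.0754
-0.03 [0.6231 0.0389] 2408 0.589 0.653 0.0754
```

View pics/w1.png

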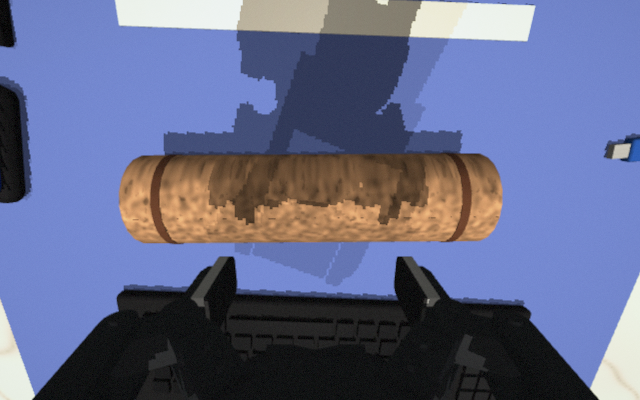

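The wrist view shows the whole roll (columns 120–500, rows 155–242), a bit of the band at the top, and the open fingers above the keyboard side. From the depth I now work out the fingertip length and the band position.

```bash
cat >> h.py <<'E'
def wrist(save=None):
    s=telemetry.get_obs(); p=eyes.get_image("wrist"); T=np.eye(4); T[:3,:3]=R.from_rotvec(s["tool_rot"]).as_matrix(); T[:3,3]=s["tool_pos"]
    if save: cv2.imwrite(save,p["img"])
    P=T@p["hand_eye"]; o=eyes.outline_of("roll",p)
    m=o[0]["region"]; x=pts(p,m,P); x=x[(x[:,2]>.045)&(x[:,2]<.09)]
    # fit axis line: (x-(a+b*y)) circle radius .035 at z .039
    from scipy.optimize import least_squares
    f=lambda q: np.hypot((x[:,0]-q[0]-q[1]*(x[:,1]+.1))/np.sqrt(1+q[1]**2),x[:,2]-q[2])-.035
    q=least_squares(f,[x[:,0].mean(),-.12,.039],loss="soft_l1",f_scale=.001).x
    print("roll axis x at y=-.1:",q[0].round(4),"yaw",np.degrees(np.arctan(-q[1])).round(2),"z",q[2].round(4),"y range",np.percentile(x[:,1],[.5,99.5]).round(3))
    hsv=cv2.cvtColor(p["img"],cv2.COLOR_BGR2HSV); o=eyes.outline_of("band",p)
    if o:
        v,u=np.nonzero(o[0]["region"]); b=plane(p,np.c_[u,v],.004,P)
        c,sz,a=rect(b[:,:2]); print("band",round(o[0]["confidence"],2),c.round(4),np.round(sz,3),round(a,2),"rows",v.min(),v.max(),"cols",u.min(),u.max())
    return p,P,T
E
python3 - <<'E'
from h import *
p,P,T=wrist()
x=pts(p,p["range_z"]>0,p["hand_eye"]); k=(x[:,2]<.19)&(abs(x[:,0])<.03)&(abs(x[:,1])<.08); k=x[k]
print(len(k), np.percentile(k[:,2],[50,90,99,100]).round(4)); j=k[k[:,2]>k[:,2].max()-.006]; print(j.min(0),j.max(0)); to([.653,-.0975,.29],7.2)
E
```

```text
roll axis x at y=-.1: 0.6321 yaw 7.21 z 0.0384 y range [-0.229  0.026]
band 0.93 [ 0.5001 -0.1043] [0.025 0.321] 7.06 rows 0 37 cols 120 530
39067 [0.096  0.1248 0.1538 0.1611]
[-0.01068972 -0.04836954  0.15508465] [0.01115409 0.04994902 0.16105151]
t 2.85 tcp [ 0.6533 -0.0947  0.2931] yaw 7.07 shift [ 0.0007 -0.0028  0.0031] roll -0.002 F [ 0.1 -0.4  0.4]
```

Request:
apply_moves:
  plan:
    - [0.085, 0, -0.001, 0.012, -0.002]
    - [0.085, 0.001, -0.002, 0.024, -0.002]
    - [0.085, 0.003, -0.003, 0.036, -0.002]
    - [0.085, 0.003, -0.003, 0.045, -0.002]
    - [0.085, 0.003, -0.003, 0.045, -0.002]
    - [0.085, 0.003, -0.003, 0.045, -0.002]

```text
t: 3.35
tool_pos: [0.6494, -0.0986, 0.243]
tool_rot: [0.195, -3.133, -0.001]
contact_force: [-0.4, -1.0, 0.7]
opening: 0.0849
grip_force: 0.0
```

```bash
python3 g.py .6315 -.0975 7.2 .018 .235; python3 -c "
from h import *
eyes.get_image('wrist');s=telemetry.get_obs();print(s['tool_pos'],s['contact_force'])"
```

```text
t 3.35 tcp [ 0.6494 -0.0986  0.243 ] yaw 7.12 shift [-0.0004  0.0034  0.008 ] roll -0.001 F [-0.4 -1.   0.7]
[ 0.64987933 -0.09874704  0.24409656] [ 0.66475342  0.45424363 -0.03979207]
```

Request:
apply_moves:
  plan:
    - [0.085, 0, 0, 0.005, 0]
    - [0.085, 0, 0, 0.009, 0]
    - [0.085, 0, 0, 0.0105, 0]
    - [0.085, 0, 0, 0.0105, 0]

```text
t: 3.73
tool_pos: [0.6498, -0.0987, 0.2336]
tool_rot: [0.195, -3.135, -0.0]
contact_force: [-0.6, 0.3, -0.6]
opening: 0.0849
grip_force: 0.0
```

```bash
python3 -c "
from h import *
wrist()
s=telemetry.get_obs();print(s['tool_pos'],s['contact_force'])"
```

```text
roll axis x at y=-.1: 0.6321 yaw 7.21 z 0.0384 y range [-0.229  0.026]
band 0.65 [ 0.5037 -0.0673] [0.009 0.246] 7.17 rows 0 17 cols 193 597
[ 0.6500958  -0.09879763  0.23438358] [-0.30162162  0.24801525 -0.35118724]
```

Request:
apply_moves:
  plan:
    - [0.085, 0, 0, 0.0015, 0]
    - [0.085, 0.003, 0, 0.0025, 0]
    - [0.085, 0.009, 0, 0.0025, 0.003]
    - [0.085, 0.016, 0, 0.0025, 0.006]
    - [0.085, 0.023, 0, 0.0025, 0.009]
    - [0.085, 0.03, 0, 0.0025, 0.012]
    - [0.085, 0.037, 0, 0.0025, 0.015]
    - [0.085, 0.044, 0, 0.0025, 0.018]
    - [0.085, 0.051, 0, 0.0025, 0.02]
    - [0.085, 0.057, 0, 0.0025, 0.02]
    - [0.085, 0.061, 0, 0.0025, 0.02]
    - [0.085, 0.062, 0, 0.0025, 0.02]

```text
t: 4.88
tool_pos: [0.5887, -0.1066, 0.2338]
tool_rot: [-0.163, 3.134, -0.001]
contact_force: [-1.2, 0.7, 6.4]
opening: 0.0854
grip_force: 2.9
```

```bash
python3 -c "
from h import *
wrist()
s=telemetry.get_obs();print(s['tool_pos'],s['contact_force'])"
```

```text
roll axis x at y=-.1: 0.6016 yaw 7.22 z 0.0385 y range [-0.233  0.022]
band 0.73 [ 0.627  -0.1015] [0.101 0.396] 7.14 rows 204 318 cols 80 555
[ 0.58903839 -0.10656108  0.23378403] [-0.81977334 -0.06043814  6.19001025]
```

The stroke rolled without slipping: 61 mm of finger travel moved the roll 30.5 mm. The yaw didn't change, though, so the fingers slip rather than turn the roll. Next I'll try a twist near the +y end under more pressure, where the far end carries little load.

```bash
python3 g.py .5928 -.030 8.5 0 .245
```

```text
t 5.03 tcp [ 0.589  -0.1066  0.2338] yaw 5.96 shift [-0.0117  0.0758 -0.0112] roll -0.044 F [-0.8 -0.1  6.2]
```

Request:
apply_moves:
  plan:
    - [0.085, 0, 0, -0.008, 0]
    - [0.085, -0.003, 0.02, -0.012, -0.02]
    - [0.085, -0.008, 0.05, -0.012, -0.044]
    - [0.085, -0.012, 0.076, -0.008, -0.044]
    - [0.085, -0.012, 0.076, -0.002, -0.044]
    - [0.085, -0.012, 0.076, 0.002, -0.044]
    - [0.085, -0.012, 0.076, 0.005, -0.044]
    - [0.085, -0.012, 0.076, 0.005, -0.02]
    - [0.085, -0.012, 0.076, 0.005, 0.01]
    - [0.085, -0.012, 0.076, 0.005, 0.04]
    - [0.085, -0.012, 0.076, 0.005, 0.06]
    - [0.085, -0.012, 0.076, 0.005, 0.06]

```text
t: 6.03
tool_pos: [0.596, -0.0298, 0.234]
tool_rot: [-0.07, 3.128, -0.001]
contact_force: [-0.2, 6.4, 21.6]
opening: 0.0851
grip_force: 10.7
```

```bash
python3 -c "
from h import *
wrist('pics/w2.png')
to([.589,-.03,.245],5)"
```

```text
roll axis x at y=-.1: 0.6018 yaw 7.22 z 0.0384 y range [-0.208  0.021]
band 0.79 [ 0.4942 -0.0954] [0.024 0.3  ] 5.04 rows 36 98 cols 0 455
t 6.18 tcp [ 0.5959 -0.0298  0.234 ] yaw 2.56 shift [ 0.0068  0.0001 -0.0111] roll -0.043 F [-0.2  5.8 21. ]
```

The twist slipped as well, so the mat grips harder than the fingers do. The band measures 5.0° and the roll 7.2°. I'll make the next stroke near the -y end and see whether the yaw drifts. About 107 mm of rolling is left.

```bash
python3 g.py .6122 -.183 7.2 .018 .245
```

```text
t 6.18 tcp [ 0.5959 -0.0298  0.234 ] yaw 2.56 shift [-0.0275 -0.1523 -0.0106] roll -0.081 F [-0.2  5.8 21. ]
```

Request:
apply_moves:
  plan:
    - [0.085, 0, 0, -0.01, 0]
    - [0.085, -0.003, -0.015, -0.022, -0.01]
    - [0.085, -0.009, -0.045, -0.022, -0.03]
    - [0.085, -0.015, -0.08, -0.022, -0.05]
    - [0.085, -0.021, -0.115, -0.022, -0.07]
    - [0.085, -0.026, -0.14, -0.022, -0.081]
    - [0.085, -0.0275, -0.152, -0.022, -0.081]
    - [0.085, -0.0275, -0.152, -0.016, -0.081]
    - [0.085, -0.0275, -0.152, -0.011, -0.081]
    - [0.085, -0.0275, -0.152, -0.007, -0.081]
    - [0.085, -0.0275, -0.152, -0.004, -0.081]
    - [0.085, -0.0275, -0.152, -0.004, -0.081]

```text
t: 7.18
tool_pos: [0.6276, -0.1786, 0.2321]
tool_rot: [-0.199, 3.132, -0.0]
contact_force: [1.0, 0.4, 4.5]
opening: 0.0851
grip_force: 2.5
```

Request:
apply_moves:
  plan:
    - [0.085, 0.003, 0, 0, 0]
    - [0.085, 0.008, 0, 0, 0]
    - [0.085, 0.014, 0, 0, 0]
    - [0.085, 0.021, 0, 0, 0]
    - [0.085, 0.028, 0, 0, 0]
    - [0.085, 0.035, 0, 0, 0]
    - [0.085, 0.042, 0, 0, 0]
    - [0.085, 0.049, 0, 0, 0]
    - [0.085, 0.056, 0, 0, 0]
    - [0.085, 0.062, 0, 0, 0]
    - [0.085, 0.066, 0, 0, 0]
    - [0.085, 0.067, 0, 0, 0]

```text
t: 8.18
tool_pos: [0.5609, -0.1871, 0.2335]
tool_rot: [-0.199, 3.132, -0.001]
contact_force: [-1.3, 3.1, 10.7]
opening: 0.0853
grip_force: 5.4
```

```bash
python3 -c "
from h import *
wrist()
to([.589,-.03,.245],5)"
```

```text
roll axis x at y=-.1: 0.5645 yaw 7.21 z 0.0386 y range [-0.238 -0.004]
band 0.56 [ 0.4956 -0.1119] [0.025 0.307] 4.98 rows 123 174 cols 213 639
t 8.33 tcp [ 0.5612 -0.187   0.2334] yaw 7.28 shift [-0.0475  0.1522 -0.0115] roll 0.04 F [-1.6  2.5 11.8]
```

```bash
python3 g.py .5658 -.110 7.2 .018 .245
```

```text
t 8.33 tcp [ 0.5612 -0.187   0.2334] yaw 7.28 shift [-0.0324  0.0758 -0.0115] roll 0.001 F [-1.6  2.5 11.8]
```

Request:
apply_moves:
  plan:
    - [0.085, 0, 0, -0.008, 0]
    - [0.085, -0.003, 0.006, -0.017, 0]
    - [0.085, -0.012, 0.03, -0.017, 0]
    - [0.085, -0.022, 0.055, -0.017, 0]
    - [0.085, -0.03, 0.072, -0.017, 0]
    - [0.085, -0.0325, 0.076, -0.014, 0]
    - [0.085, -0.0325, 0.076, -0.01, 0]
    - [0.085, -0.0325, 0.076, -0.006, 0]
    - [0.085, -0.0325, 0.076, -0.003, 0]
    - [0.085, -0.0325, 0.076, -0.001, 0]
    - [0.085, -0.0325, 0.076, -0.001, 0]

```text
t: 9.25
tool_pos: [0.5834, -0.1097, 0.2324]
tool_rot: [-0.194, 3.134, 0.001]
contact_force: [1.1, 2.6, 2.6]
opening: 0.0852
grip_force: 1.5
```

Request:
apply_moves:
  plan:
    - [0.085, 0.003, 0, 0, 0]
    - [0.085, 0.008, 0, 0, 0]
    - [0.085, 0.014, 0, 0, 0]
    - [0.085, 0.021, 0, 0, 0]
    - [0.085, 0.028, 0, 0, 0]
    - [0.085, 0.035, 0, 0, 0]
    - [0.085, 0.042, 0, 0, 0]
    - [0.085, 0.049, 0, 0, 0]
    - [0.085, 0.056, 0, 0, 0]
    - [0.085, 0.063, 0, 0, 0]
    - [0.085, 0.068, 0, 0, 0]
    - [0.085, 0.069, 0, 0, 0]

```text
t: 10.25
tool_pos: [0.5143, -0.1183, 0.2332]
tool_rot: [-0.195, 3.134, 0.0]
contact_force: [-0.7, 3.5, 8.4]
opening: 0.085
grip_force: 3.9
```

```bash
python3 -c "
from h import *
wrist()
to([.589,-.03,.245],5)"
```

```text
roll axis x at y=-.1: 0.5279 yaw 7.22 z 0.0385 y range [-0.242  0.012]
band 0.82 [ 0.495  -0.1051] [0.026 0.321] 5.03 rows 178 221 cols 117 550
t 10.4 tcp [ 0.5146 -0.1183  0.2332] yaw 7.11 shift [-0.0847  0.0784 -0.0117] roll 0.037 F [-1.3  3.5  8.4]
```

```bash
python3 g.py .5298 -.115 7.2 .018 .245
```

```text
t 10.4 tcp [ 0.5146 -0.1183  0.2332] yaw 7.11 shift [-0.0335  0.0014 -0.0118] roll -0.002 F [-1.3  3.5  8.4]
```

Request:
apply_moves:
  plan:
    - [0.085, 0, 0, -0.008, 0]
    - [0.085, -0.003, 0, -0.017, 0]
    - [0.085, -0.012, 0.001, -0.017, 0]
    - [0.085, -0.022, 0.001, -0.017, 0]
    - [0.085, -0.03, 0.001, -0.017, 0]
    - [0.085, -0.0335, 0.001, -0.014, 0]
    - [0.085, -0.0335, 0.001, -0.01, 0]
    - [0.085, -0.0335, 0.001, -0.006, 0]
    - [0.085, -0.0335, 0.001, -0.003, 0]
    - [0.085, -0.0335, 0.001, -0.001, 0]
    - [0.085, -0.0335, 0.001, 0, 0]

```text
t: 11.32
tool_pos: [0.5479, -0.1125, 0.232]
tool_rot: [-0.196, 3.134, 0.001]
contact_force: [0.2, 1.7, 3.9]
opening: 0.0849
grip_force: 2.4
```

Request:
apply_moves:
  plan:
    - [0.085, 0.003, 0, 0, 0]
    - [0.085, 0.008, 0, 0, 0]
    - [0.085, 0.014, 0, 0, 0]
    - [0.085, 0.021, 0, 0, 0]
    - [0.085, 0.028, 0, 0, 0]
    - [0.085, 0.035, 0, 0, 0]
    - [0.085, 0.042, 0, 0, 0]
    - [0.085, 0.049, 0, 0, 0]
    - [0.085, 0.056, 0, 0, 0]
    - [0.085, 0.062, 0, 0, 0]
    - [0.085, 0.066, 0, 0, 0]
    - [0.085, 0.067, 0, 0, 0]

```text
t: 12.32
tool_pos: [0.4811, -0.1208, 0.2336]
tool_rot: [-0.196, 3.133, 0.001]
contact_force: [-1.2, 4.3, 9.3]
opening: 0.0848
grip_force: 4.5
```

```bash
python3 -c "
from h import *
wrist()
to([.589,-.03,.245],5)"
```

```text
roll axis x at y=-.1: 0.4927 yaw 7.22 z 0.0385 y range [-0.247  0.008]
t 12.47 tcp [ 0.4814 -0.1208  0.2335] yaw 7.17 shift [-0.1181  0.0767 -0.0112] roll 0.038 F [-2.3  4.1  8.7]
```

Request:
apply_moves:
  plan:
    - [0.085, 0, 0, -0.003, 0]
    - [0.085, 0, 0, -0.008, 0]
    - [0.085, 0, 0, -0.02, 0]
    - [0.085, 0, 0, -0.045, 0]
    - [0.085, 0, 0, -0.075, 0]
    - [0.085, -0.01, 0, -0.105, 0]
    - [0.085, -0.02, 0, -0.125, 0]
    - [0.085, -0.02, 0, -0.13, 0]
    - [0.085, -0.02, 0, -0.13, 0]
    - [0.085, -0.02, 0, -0.13, 0]

```text
t: 13.3
tool_pos: [0.5004, -0.1184, 0.3607]
tool_rot: [0.196, -3.134, -0.001]
contact_force: [-1.1, -0.1, -0.5]
opening: 0.0851
grip_force: 0.0
```

```bash
python3 -c "
from h import *
wrist('pics/w3.png')
wrist()
p=eyes.get_image('scene'); cv2.imwrite('pics/s3.png',p['img'])"
```

```text
roll axis x at y=-.1: 0.4926 yaw 7.2 z 0.0384 y range [-0.246  0.009]
roll axis x at y=-.1: 0.4926 yaw 7.2 z 0.0384 y range [-0.246  0.009]
```

View pics/w3.png

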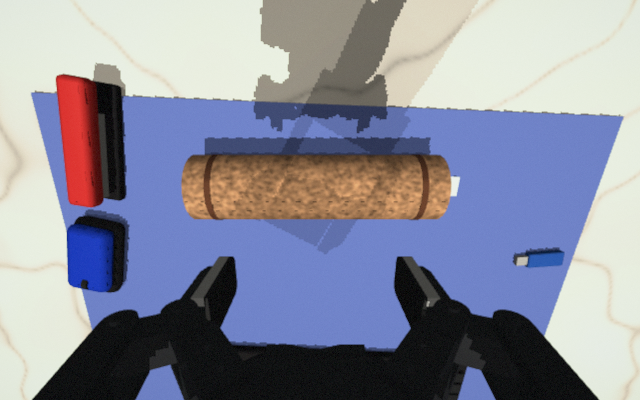

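The roll now lies over the band: its axis is at row 187 and the band's end shows at (455,186). It is at rest and the hand is clear. The mouse, stapler and memory stick look untouched, so I'm handing it in.

```bash
python3 -c "
from station import ctrl
print(ctrl.finish_job())"
```

```text
the job is handed in; nothing more can be done
None
```

I handed the job in with the roll at rest on the band and the hand clear: it is about 1 mm off the band's centre line, about 15 mm off centre along its length, and still about 2.2° off parallel, because the fingers slipped when I tried to turn it.

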